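# Sweep brass offcuts into the scrap tray

### The job

Clear the jeweller's filing board: with the fingers, push the three loose brass offcuts (disc, square and bar) along the dark board and over its edge into the red scrap tray. Sweep them only, never lift them, and leave the ring stand on the board, the jar and the hammer standing or lying where they are. The blue tray is for silver, so no brass belongs there.

Things in the scene. Friction and masses are not known exactly. Their poses are not given: they have to be found in the camera images.
- board: Fixed filing board, 250 (x) x 240 (y) mm, flat dark steel top 32 mm above the table; wooden rims 7 mm wide stand 8 mm above the top along its two x edges; its two y edges are open, with a tray against each. Origin: centre of its underside, on the table. Its x axis runs roughly away from the robot, its y axis points to the trays.
- red_tray: Red open tray, fixed flush against one of the board's y edges (which one varies), its centre 175 mm from the board's along y; 250 (x) x 110 (y) x 28 mm high, walls and floor 4 mm. Rim 4 mm below the board's top: what passes the edge drops in. Origin: centre of its underside, on the table, axes as the board's. The brass belongs here; empty at the start.
- blue_tray: Blue open tray, fixed flush against one of the board's y edges (which one varies), its centre 175 mm from the board's along y; 250 (x) x 110 (y) x 28 mm high, walls and floor 4 mm. Rim 4 mm below the board's top: what passes the edge drops in. Origin: centre of its underside, on the table, axes as the board's. Holds four fixed silver scraps.
- disc: Round offcut, 26 mm diameter, 10 mm thick, about 45 g. Loose, brass-yellow, lies flat on the board at the start. Origin: centre of its underside, z up.
- square: Square offcut, 24 x 24 mm, 10 mm thick, about 49 g. Loose, brass-yellow, lies flat on the board at the start. Origin: centre of its underside, z up.
- bar: Bar offcut, 32 (x) x 16 (y) mm, 10 mm thick, about 44 g. Loose, brass-yellow, lies flat on the board at the start. Origin: centre of its underside, z up.
- ring_stand: White ceramic cone with a silver ring on it, base 30 mm diameter, 30 mm tall, about 80 g, standing loose on the board among the offcuts, never closer than 45 mm from an offcut, centre to centre. Origin: centre of its underside, z up. Leave it alone.
- jar: Small closed jar with a black cap, 48 mm diameter, 50 mm tall, on the table to the robot's left, outside the trays. Origin: centre of its underside, z up. Leave it alone.
- hammer: Small hammer, 200 mm long, lying on the table to the robot's right, outside the trays. Its x axis runs along the handle towards the head. Leave it alone.

How it is judged:
By the outcome, as a careful person would: the job done as asked, in the order asked, and still so for the second after the job is handed in, with the robot touching nothing.
It also fails if it takes over 67 s, if anything falls off the work surface, if the arm or the gripper's body presses on something with over 40 N, if the wrist force passes 120 N, or if a joint passes its speed limit or range.

### The arm

A 7-joint arm with a two-finger parallel gripper is mounted at the origin on the work surface. World frame = base frame: x ahead of the robot, y to its left, z up, the work surface at z = 0. Lengths are in mm, angles in degrees, forces in N, time in s.
With the tool pointing down it reaches from about 350 to 775 mm from the base axis. Payload 3.1 kg.
Tool frame: the origin (TCP) lies midway between the tips of the shut fingers; the grasp point (between the pads) lies arm.grip_point_offset behind it (arm.grip_point_offset is the distance from the TCP to the grasp point, in mm); z points along the fingers, y is the line along which they close (so a half turn about z gives the same grasp; the last joint's range is limited). The gripper opens to 85 mm and grips with 20 to 120 N. Pads are 22 mm wide; open, the fingers measure 114 mm over their backs; the gripper's body (76 mm by 85 mm) begins 54 mm behind the grasp point. The pads swing forward as they close: fully open they stand 13 mm farther back than shut.
Start: joints at [-2.389, 17.813, 0.802, 86.603, -0.252, 75.585, -1.558], TCP at [550.016, 0.031, 207.804] pointing down, gripper open.
Joint ranges: [-154.91, 154.91], [-16.99, 109.72], [-72.82, 74.43], [7.12, 147.25], [-82.49, 262.49], [11.32, 116.49], [-174.64, 174.64]. Speed limits (degrees/s): [159.86, 159.86, 180, 180, 180, 180, 180].

### API

Orientations are given as [roll, pitch, yaw] about the fixed x, y, z axes, in that order (R = Rz(yaw) Ry(pitch) Rx(roll)).
In Python, from workcell import arm, cams, job gives the robot as it stands. The module is installed in compiled form; this text tells all that it offers.
- The arm moves only by the shell command python3 -m crank 'ROWS'. ROWS is JSON, a list of rows, each a list of 5 numbers: the shift along the tool's x, y, z in mm, then the turn about the tool's z in degrees, then the finger opening in mm, from 0 to 85.4. A call has 1 to 12 rows; each row is the pose to reach, as a shift and turn from the pose commanded when the call began, along the tool's axes at that moment; what a row does not reach only later rows make up. A row lasts 1/8 s, in which the tool goes at most 62.5 mm and 10.7 degrees, less where a joint would pass 70% of its speed; a pose out of reach is approached as far as the arm can. A call with a gripper value outside its range is refused whole. The fingers move at their own pace and stop on an object; the grip force is fixed at half the most. Time passes only in rows, so rows that repeat a pose let the fingers close. It gives the time, the measured TCP pose, the force, the opening and the grip force at its end, in the units of the state.
- arm.read_state(): the state, without advancing time (a new reading comes with each control period).
- cams.capture(name): name is "scene" or "side" or "wrist"; returns the picture (400x640x3 uint8, blue, green, red); there is no depth.
- cams.camera_model(name): a dict with "camera_matrix" (3x3 intrinsics, pixels), "R" (3x3) and "t" (3): a world point X has camera coordinates R X + t; the wrist camera has in their place "T_tool_cam" (4x4, takes a point from camera to tool coordinates, whose origin is the TCP and whose axes are the flange's). Camera axes: x right, y down, z forward; pixel columns grow to the right and rows downward; lengths in mm; the calibration is good to about 2 mm. A picture is of the moment at which its call begins: read the wrist's pose just before it. camera_model takes no time and is no camera call.
- job.hand_in(): hands the job in; it is judged then, once.
Trained networks look in the newest picture that a camera, given by its name, has taken for a name from the list of things; names that differ only in an ending like _2 or _b are one class to them, and where a whole thing is asked for, a point or a joint stands for the part that bears it (a point fixed in the world has none). Each returns a list of dicts, best first, with "p" (0 to 1); they miss things now and then, are a little off and sometimes report something else, mostly with a low value. They report only what shows in the picture. A call takes as long as a camera call.
- cams.trace(query, camera): "pixels" (400x640 bool, what is visible of it) and "point" ([column, row] in pixels, amid what is visible of it).
- cams.spot_point(query, camera): "point" ([column, row] in pixels: a listed point, or the origin of a listed thing).
The state is a dict: "t": time; "joints": joint angles; "joint_vel": joint speeds; "joint_torque": joint torques, N m; "tool_pos": TCP position; "orientation": TCP orientation; "ft_force": force on the tool from outside, world axes, zero at the start; "wrist_torque": the same for the moment, N m; "gripper_width": finger opening in mm; "gripper_force": force on a finger pad.
Only numpy, scipy, OpenCV 4.12 (cv2) and the standard library are available. Lean on these libraries where they do the work, as an engineer would, in place of code of your own. Each camera call takes 0.05 s, during which the arm holds its last target. There are 200 camera calls.

## Working session

There is one attempt and no reset: what is moved stays moved. The work goes in short steps, Python scripts to look and compute and a shell command to move; the robot and the scene stay as the last step left them, time stands still between calls to the robot, and variables do not carry over. Pictures are saved under pics/ and viewed, at most 12 in all, crops included, and the job is handed in when it is done.

```bash
mkdir -p pics
cat > h.py <<'E'
import numpy as np, cv2
from workcell import arm, cams, job
def ray(cam,px,z):
    m=cams.camera_model(cam);K=np.array(m["camera_matrix"]);R=np.array(m["R"]);t=np.array(m["t"])
    d=R.T@np.linalg.inv(K)@[px[0],px[1],1];c=-R.T@t
    return (c+d*(z-c[2])/d[2])[:2]
def look(cam,names,z=32):
    im=cams.capture(cam);out={}
    for n in names:
        r=cams.spot_point(n,cam)[:2]
        for q in r: print(cam,n,round(q["p"],2),np.round(q["point"]),np.round(ray(cam,q["point"],0 if n in("board","red_tray","blue_tray","jar","hammer") else z),1))
    return im
E
python3 - <<'E'
from h import *
s=arm.read_state();print(s["tool_pos"],s["orientation"],s["gripper_width"],arm.grip_point_offset)
for c in("scene","side"):
    im=look(c,["board","red_tray","blue_tray","disc","square","bar","ring_stand","jar","hammer"]);cv2.imwrite(f"pics/{c}0.png",im)
E
```

```text
[5.49195224e+02 5.65665971e-04 2.06702331e+02] [-1.79861833e+02  6.05286866e-03  9.00044363e+01] 85.23312234424891 18.700000000000003
scene board 0.73 [312. 206.] [548.    9.4]
scene red_tray 0.91 [357. 173.] [571.9 186.8]
scene disc 0.64 [296. 196.] [518.  -13.7]
scene square 0.62 [333. 218.] [629.9 -25.8]
scene bar 0.56 [291. 173.] [453.  49.]
scene ring_stand 0.45 [318. 204.] [575.9  -7.8]
scene jar 0.79 [385. 139.] [556.  373.4]
scene hammer 0.71 [190. 332.] [ 561.2 -400.4]
side board 0.58 [305. 226.] [531.9   9.3]
side board 0.36 [332. 278.] [ 518.9 -176.6]
side red_tray 0.81 [293. 186.] [568.8 177.1]
side blue_tray 0.58 [333. 279.] [ 520.3 -180.9]
side disc 0.56 [303. 227.] [513.4 -24.9]
side disc 0.31 [321. 216.] [571.7  -5.5]
side square 0.57 [342. 213.] [622.2 -19.8]
side bar 0.66 [273. 218.] [459.9  36.3]
side bar 0.19 [305. 224.] [524.1 -16.5]
side ring_stand 0.63 [323. 219.] [569.8 -19.7]
side jar 0.84 [261. 152.] [544.7 385.6]
side hammer 0.59 [397. 346.] [ 558.2 -392.2]
```

Run:
```python
import cv2,numpy as np
a=cv2.imread("pics/scene0.png");b=cv2.imread("pics/side0.png")
cv2.imwrite("pics/c1.png",np.vstack([cv2.resize(a[120:290,200:440],None,fx=1.75*1.4,fy=1.75,interpolation=2)[:,:588],cv2.resize(b[130:300,200:440],None,fx=2.45,fy=1.75,interpolation=2)[:,:588]]) if 0 else cv2.resize(np.vstack([a[125:275,190:430],b[145:295,190:430]]),None,fx=2,fy=2))
```

```text
(no output)
```

View pics/c1.png

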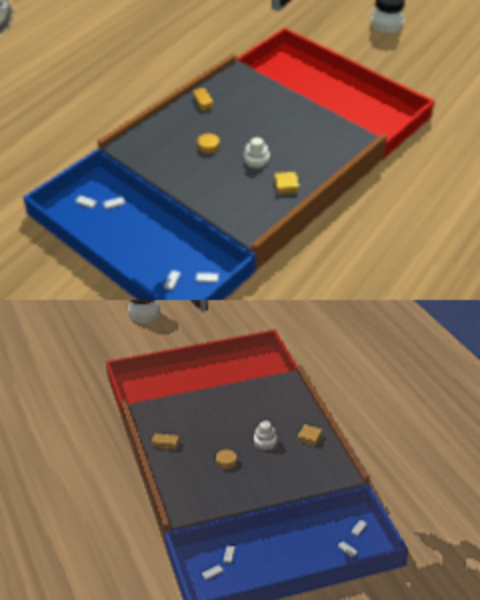

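The upper (scene) view shows the red tray on the +y side, with the bar near (291,174), disc (294,196), square (333,216) and stand (318,203). The side view agrees. I'll refine these with the wrist camera and the traces.

```bash
cat >> h.py <<'E'
from scipy.spatial.transform import Rotation as Ro
def wray(px,z,s):
    m=cams.camera_model("wrist");K=np.array(m["camera_matrix"]);T=np.array(m["T_tool_cam"])
    R=Ro.from_euler("xyz",s["orientation"],degrees=True).as_matrix();p=np.array(s["tool_pos"])
    c=R@T[:3,3]+p;d=R@T[:3,:3]@np.linalg.inv(K)@[px[0],px[1],1]
    return (c+d*(z-c[2])/d[2])[:2]
def wlook(names,fn,zs={}):
    s=arm.read_state();im=cams.capture("wrist");cv2.imwrite(fn,im)
    for n in names:
        for q in cams.trace(n,"wrist")[:2]:
            ys,xs=np.nonzero(q["pixels"]);print("wrist",n,round(q["p"],2),np.round(q["point"]),len(xs),np.round(wray(q["point"],zs.get(n,42),s),1),"ext",xs.min(),xs.max(),ys.min(),ys.max())
E
python3 - <<'E'
from h import *
wlook(["disc","square","bar","ring_stand"],"pics/w0.png",{"ring_stand":45})
for c in("scene","side"):
    cams.capture(c)
    for n in["disc","square","bar","ring_stand","red_tray"]:
        for q in cams.trace(n,c)[:1]: print(c,n,round(q["p"],2),np.round(q["point"]),np.round(ray(c,q["point"],{"ring_stand":46,"red_tray":14}.get(n,39)),1))
E
```

```text
wrist square 0.83 [397. 192.] 612 [630.4 -21.5] ext 380 412 176 209
wrist bar 0.75 [222. 123.] 698 [463.2  45. ] ext 204 241 109 142
wrist ring_stand 0.64 [342. 176.] 744 [575.8  -4.9] ext 329 358 161 191
scene disc 0.55 [295. 195.] [518.8 -19.4]
scene square 0.43 [334. 217.] [632.  -27.1]
scene bar 0.58 [292. 174.] [462.6  42. ]
scene ring_stand 0.42 [331. 214.] [626.8 -28.7]
scene red_tray 0.69 [366. 167.] [586.6 207.4]
side disc 0.63 [290. 177.] [559.7 170.9]
side square 0.5 [340. 211.] [619.7 -16.2]
side bar 0.49 [275. 215.] [465.4  39. ]
side ring_stand 0.7 [301. 223.] [509.5 -24. ]
side red_tray 0.91 [290. 181.] [564.3 187.4]
```

View pics/w0.png

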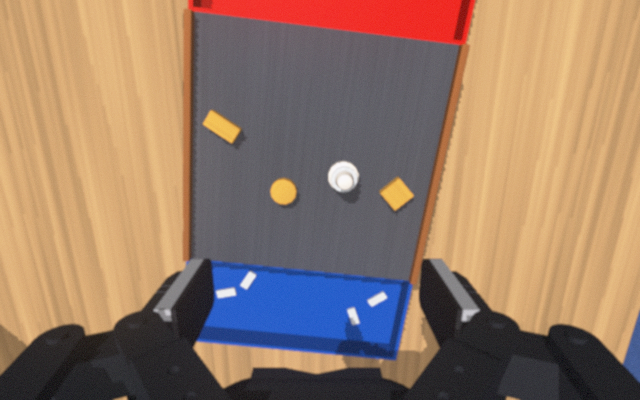

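The wrist picture is clear: bar (222,126), disc (284,192), stand (343,177), square (397,194). The board/red corners are near (193,12) and (463,43), and the board/blue corners near (187,262) and (412,284). Next I'll put these into board coordinates.

Run:
```python
from h import *
s=arm.read_state()
c={k:wray(p,32,s) for k,p in dict(rl=(193,12),rr=(463,43),bl=(187,262),br=(412,284)).items()}
for k in c: print(k,c[k].round(1))
ct=sum(c.values())/4;d=(c["rl"]+c["rr"]-c["bl"]-c["br"])/2;e=(c["rr"]+c["br"]-c["rl"]-c["bl"])/2
print(ct.round(1),np.linalg.norm(d),np.linalg.norm(e),"yaw",np.degrees(np.arctan2(-d[0],d[1])),np.degrees(np.arctan2(e[1],e[0])))
y=np.radians(-8)
if 1:
    y=(np.arctan2(-d[0],d[1])+np.arctan2(e[1],e[0]))/2
B=np.array([[np.cos(y),np.sin(y)],[-np.sin(y),np.cos(y)]])
for n,p,z in[("bar",(222,126),40),("disc",(284,192),41),("square",(397,194),41),("stand",(343,177),50)]:
    w=wray(p,z,s);print(n,w.round(1),"board",(B@(w-ct)).round(1))
print("tcp",(B@(np.array(s["tool_pos"])[:2]-ct)).round(1))
```

```text
rl [443.1 139.5]
rr [682.5 114.6]
bl [ 412.  -102.9]
br [ 656.3 -129.7]
[548.4   5.4] 245.08111398504897 243.2528733882736 yaw -6.7184791371421175 -6.104628921810352
bar [462.9  42. ] board [-89.1  26.9]
disc [519.2 -21.9] board [-26.  -30.3]
square [630.7 -23.9] board [ 85.  -19.9]
stand [576.3  -4.5] board [28.8 -6.7]
tcp [ 2.2 -5.1]
```

```bash
python3 -m crank '[[0,0,35,6.5,12],[0,0,70,6.5,12],[0,0,70,6.5,12],[0,0,70,6.5,12],[0,0,70,6.5,12],[0,0,70,6.5,12]]'; python3 -c "
from h import *
s=arm.read_state();y=np.radians(-6.4);B=np.array([[np.cos(y),np.sin(y)],[-np.sin(y),np.cos(y)]])
print((B@(np.array(s['tool_pos'])[:2]-[548.4,5.4])).round(1))"
```

```text
t: 2.6
tool_pos: [551.0, 0.1, 139.2]
orientation: [179.9, -0.0, 83.5]
ft_force: [0.5, 0.2, -0.0]
gripper_width: 12.1
gripper_force: 0.0
[ 3.2 -5. ]
```

```bash
python3 -m crank '[[-34,-15,0,0,12],[-67,-29,0,0,12],[-67,-29,40,0,12],[-67,-29,75,0,12],[-67,-29,92,0,12],[-67,-29,101,0,12],[-67,-29,101,0,12]]'
python3 - <<'E'
from h import *
wlook(["disc","square","bar","ring_stand"],"pics/w1.png",{"ring_stand":45})
cv2.imwrite("pics/s1.png",np.vstack([cams.capture("scene")[120:290,190:450],cams.capture("side")[130:300,190:450]]).repeat(1,0))
a=cv2.imread("pics/w1.png");b=cv2.imread("pics/s1.png")
cv2.imwrite("pics/m1.png",np.hstack([cv2.resize(a[:340],(480,510//2*2))[:,:],cv2.resize(b,None,fx=1.22,fy=1.5)[:510,:]]))
E
```

```text
t: 3.48
tool_pos: [513.8, -63.2, 36.9]
orientation: [180.0, -0.0, 83.5]
ft_force: [-0.6, -0.2, 1.0]
gripper_width: 12.2
gripper_force: 0.0
wrist square 0.57 [554. 140.] 3460 [628.5 -23. ] ext 512 594 104 176
wrist bar 0.79 [168.  30.] 3424 [463.9  41.8] ext 123 211 0 67
wrist bar 0.48 [554. 144.] 3373 [628.6 -25. ] ext 513 592 104 176
wrist ring_stand 0.95 [438. 115.] 3763 [574.9  -5.7] ext 404 475 82 148
```

View pics/m1.png

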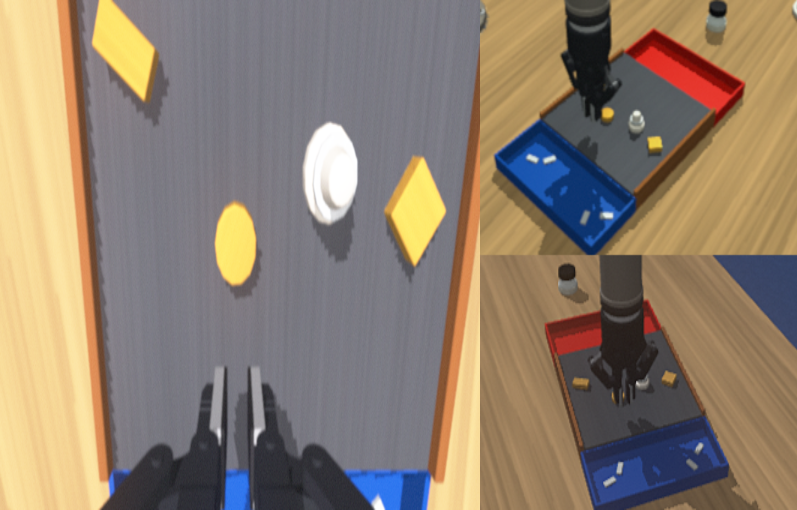

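The fingers straddle the disc's centreline (column 236) with the stand well clear on the right, so I'll sweep the disc.

```bash
python3 -m crank '[[10,0,0,0,12],[20,0,0,0,12],[30,0,0,0,12],[40,0,0,0,12],[50,0,0,0,12],[60,0,0,0,12],[70,0,0,0,12],[80,0,0,0,12],[90,0,0,0,12],[100,0,0,0,12],[110,0,0,0,12],[120,0,0,0,12]]' && python3 -m crank '[[10,0,0,0,12],[20,0,0,0,12],[30,0,0,0,12],[40,0,0,0,12],[50,0,0,0,12],[60,0,0,0,12],[70,0,0,0,12],[80,0,0,0,12],[90,0,0,0,12],[90,0,0,0,12]]'
python3 - <<'E'
from h import *
s=arm.read_state();wlook(["disc","square","bar","ring_stand"],"pics/w2.png",{"ring_stand":45})
cv2.imwrite("pics/s2.png",cv2.resize(cams.capture("scene")[120:290,190:450],None,fx=1.5,fy=1.5))
a=cv2.imread("pics/w2.png");b=cv2.imread("pics/s2.png")
cv2.imwrite("pics/m2.png",np.vstack([cv2.resize(a,(480,300)),cv2.resize(b,(480,290))]))
E
```

```text
t: 5.32
tool_pos: [527.3, 56.6, 36.8]
orientation: [-180.0, 0.0, 83.5]
ft_force: [0.2, 0.2, 0.4]
gripper_width: 12.0
gripper_force: 0.0
t: 6.58
tool_pos: [537.3, 146.9, 36.8]
orientation: [-180.0, -0.0, 83.6]
ft_force: [-0.7, -0.6, -0.4]
gripper_width: 12.1
gripper_force: 0.0
wrist disc 0.29 [368. 149.] 105771 [567.  192.6] ext 102 639 48 264
```

View pics/m2.png

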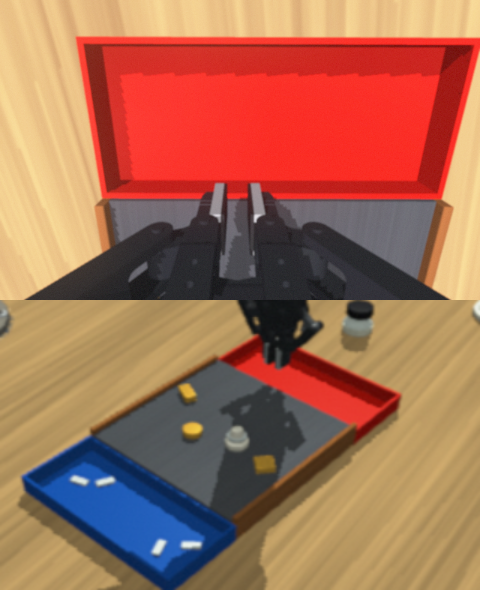

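The disc is still at its start place in the scene view (about 294,196), so the fingers passed over it. With a 12 mm opening the tips must sit higher than the TCP figure suggests. I'll go back behind the disc and feel gently for the board's height.

```bash
python3 -m crank '[[0,0,-40,0,12],[-60,0,-45,0,12],[-120,0,-45,0,12],[-170,0,-45,0,12],[-210,0,-40,0,12],[-210,0,-15,0,12],[-210,0,0,0,12],[-210,0,0,0,12]]' && python3 -m crank '[[0,0,1,0,12],[0,0,1,0,12]]' && python3 -m crank '[[0,0,1,0,12],[0,0,1,0,12]]' && python3 -m crank '[[0,0,1,0,12],[0,0,1,0,12]]'
python3 - <<'E'
from h import *
a=cams.capture("side");cams.capture("scene")
for q in cams.spot_point("disc","scene")[:2]: print(q["p"],q["point"],ray("scene",q["point"],32))
cv2.imwrite("pics/s3.png",cv2.resize(a[130:300,210:400],None,fx=3,fy=3))
E
```

```text
t: 7.88
tool_pos: [512.3, -62.3, 35.5]
orientation: [-179.8, -0.0, 83.6]
ft_force: [0.1, 0.1, 0.5]
gripper_width: 11.8
gripper_force: 0.0
t: 8.12
tool_pos: [514.4, -62.8, 36.5]
orientation: [179.9, -0.0, 83.6]
ft_force: [0.1, 0.6, -0.4]
gripper_width: 12.1
gripper_force: 0.0
t: 8.38
tool_pos: [513.8, -63.2, 35.0]
orientation: [180.0, -0.0, 83.5]
ft_force: [-0.7, -0.1, 0.1]
gripper_width: 12.1
gripper_force: 0.0
t: 8.62
tool_pos: [513.5, -63.3, 33.7]
orientation: [-180.0, 0.0, 83.5]
ft_force: [0.6, -0.0, 0.0]
gripper_width: 12.0
gripper_force: 0.0
0.45 [295.7, 198.7] [522.18115963 -22.17075048]
```

View pics/s3.png

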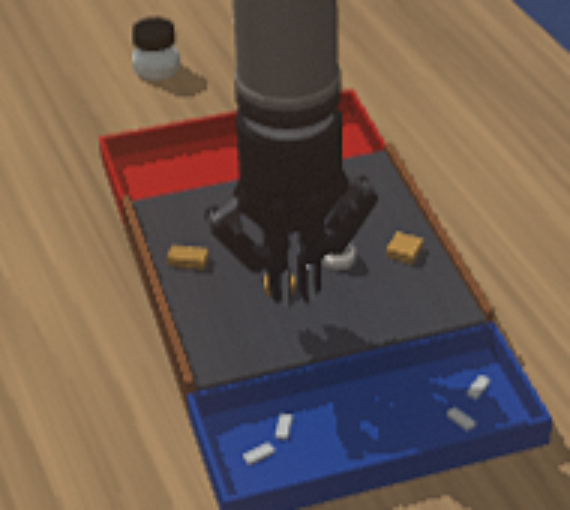

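```bash
python3 -m crank '[[0,0,1,0,12],[0,0,1,0,12]]' | egrep 'pos|ft_f' ; python3 -m crank '[[0,0,1,0,12],[0,0,1,0,12]]'| egrep 'pos|ft_f'
```

```text
tool_pos: [513.5, -63.2, 32.7]
ft_force: [-0.4, 0.0, -0.1]
tool_pos: [513.5, -63.3, 31.7]
ft_force: [0.8, 0.2, 0.4]
```

```bash
python3 -m crank '[[0,0,1,0,12],[0,0,1,0,12]]' | egrep 'pos|ft_f'
```

```text
tool_pos: [513.6, -63.2, 30.7]
ft_force: [0.3, 0.1, -0.9]
```

```bash
python3 -m crank '[[0,0,1,0,12],[0,0,1,0,12]]' | egrep 'pos|ft_f' ; python3 -m crank '[[0,0,1,0,12],[0,0,1,0,12]]'| egrep 'pos|ft_f'
```

```text
tool_pos: [513.6, -63.2, 29.7]
ft_force: [-0.3, -0.4, -0.1]
tool_pos: [513.5, -63.3, 28.7]
ft_force: [0.2, -1.1, -0.1]
```

```bash
python3 -m crank '[[0,0,1,0,12],[0,0,1,0,12]]' | egrep 'pos|ft_f'
```

```text
tool_pos: [513.5, -63.3, 27.7]
ft_force: [-0.1, 1.4, 0.6]
```

```bash
python3 -m crank '[[0,0,1,0,12],[0,0,1,0,12]]' | egrep 'pos|ft_f' ; python3 -m crank '[[0,0,1,0,12],[0,0,1,0,12]]'| egrep 'pos|ft_f'
python3 - <<'E'
from h import *
cv2.imwrite("pics/s4.png",np.hstack([cv2.resize(cams.capture("side")[180:260,260:350],None,fx=4,fy=4),cv2.resize(cams.capture("scene")[150:230,250:340],None,fx=4,fy=4)]))
E
```

```text
tool_pos: [513.5, -63.2, 26.7]
ft_force: [-0.0, 0.3, 1.2]
tool_pos: [513.5, -63.2, 25.7]
ft_force: [0.6, 0.4, 0.9]
```

View pics/s4.png

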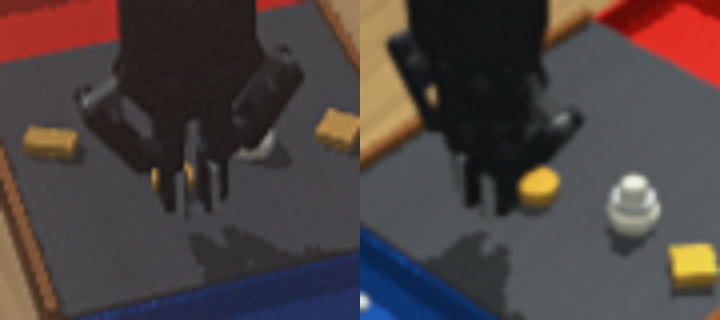

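```bash
python3 - <<'E'
from h import *
P=[]
for c in("side","scene"):
    m=cams.camera_model(c);P.append(np.array(m["camera_matrix"])@np.c_[np.array(m["R"]),np.array(m["t"])])
X=cv2.triangulatePoints(P[0],P[1],np.array([[308.3],[233.]]),np.array([[281.3],[202.5]]));print((X[:3]/X[3]).ravel())
for a in(-2,2):
    X=cv2.triangulatePoints(P[0],P[1],np.array([[308.3],[233.+a]]),np.array([[281.3],[202.5+a]]));print((X[:3]/X[3]).ravel())
E
python3 -m crank '[[0,0,1,0,12],[0,0,1,0,12]]'| egrep 'pos|ft_f'
```

```text
[511.76171305 -63.48334523  44.53887346]
[511.96481542 -63.38181653  50.74817807]
[511.55887386 -63.58535596  38.28339173]
tool_pos: [513.5, -63.3, 24.7]
ft_force: [-0.9, 0.2, -0.4]
```

Triangulating the tips in the two pictures puts them at z≈44 with the TCP at 25.8. That is about 18 mm higher than reported, so I'll keep feeling downward.

```bash
python3 -m crank '[[0,0,2,0,12],[0,0,3,0,12]]' | egrep 'pos|ft_f' ; python3 -m crank '[[0,0,1,0,12],[0,0,1,0,12]]'| egrep 'pos|ft_f'
```

```text
tool_pos: [513.5, -63.2, 21.6]
ft_force: [-0.3, -0.8, 0.7]
tool_pos: [513.5, -63.2, 20.7]
ft_force: [-0.1, -0.2, -0.2]
```

```bash
python3 -m crank '[[0,0,1,0,12],[0,0,1,0,12]]' | egrep 'pos|ft_f'; python3 -m crank '[[0,0,1,0,12],[0,0,1,0,12]]'| egrep 'pos|ft_f'
```

```text
tool_pos: [513.6, -63.2, 19.7]
ft_force: [1.5, 0.5, -0.1]
tool_pos: [513.6, -63.2, 18.7]
ft_force: [-0.0, 0.3, -0.5]
```

```bash
python3 -m crank '[[0,0,1,0,12],[0,0,1,0,12]]' | egrep 'pos|ft_f'
```

```text
tool_pos: [513.5, -63.3, 17.7]
ft_force: [0.2, 0.0, 0.0]
```

```bash
python3 -m crank '[[0,0,1,0,12],[0,0,1,0,12]]' | egrep 'pos|ft_f'
```

```text
tool_pos: [513.5, -63.3, 16.7]
ft_force: [0.7, 0.3, 0.1]
```

```bash
python3 -m crank '[[0,0,1,0,12],[0,0,1,0,12]]' | egrep 'pos|ft_f'
```

```text
tool_pos: [513.5, -63.3, 15.7]
ft_force: [0.1, 0.2, 0.2]
```

```bash
python3 -m crank '[[0,0,1,0,12],[0,0,1,0,12]]' | egrep 'pos|ft_f'
```

```text
tool_pos: [513.6, -63.3, 14.7]
ft_force: [-0.2, 0.2, -0.8]
```

There is still no contact, so the tips are above 32; triangulation puts them at about 34, below the disc's 42 mm top. I'll push 70 mm and check.

```bash
python3 -m crank '[[10,0,0,0,12],[20,0,0,0,12],[30,0,0,0,12],[40,0,0,0,12],[50,0,0,0,12],[60,0,0,0,12],[70,0,0,0,12],[70,0,0,0,12]]'| egrep 'pos|ft_f'
python3 - <<'E'
from h import *
a=cams.capture("wrist");b=cams.capture("scene")
cv2.imwrite("pics/m5.png",np.vstack([cv2.resize(a,(480,300)),cv2.resize(b[120:290,190:450],(480,290))]))
E
```

```text
tool_pos: [521.6, 7.8, 14.8]
ft_force: [0.4, -0.7, 0.5]
```

View pics/m5.png

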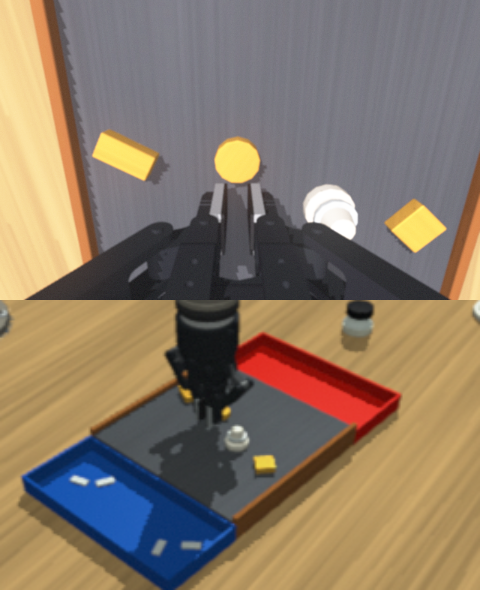

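The disc is now in front of the fingers at (237,160) and moving with them, and the stand is untouched. I'll carry on over the edge.

```bash
python3 -m crank '[[10,0,0,0,12],[20,0,0,0,12],[30,0,0,0,12],[40,0,0,0,12],[50,0,0,0,12],[60,0,0,0,12],[70,0,0,0,12],[80,0,0,0,12],[90,0,0,0,12],[100,0,0,0,12],[110,0,0,0,12],[120,0,0,0,12]]'| egrep 'pos|ft_f'; python3 -m crank '[[10,0,0,0,12],[20,0,0,0,12],[20,0,0,0,12],[20,0,0,0,12]]'| egrep 't:|pos|ft_f'
python3 - <<'E'
from h import *
a=cams.capture("wrist");b=cams.capture("side")
for n in ["disc","ring_stand"]:
    for q in cams.spot_point(n,"side")[:1]: print(n,q["p"],q["point"],ray("side",q["point"],4 if n=="disc" else 32))
cv2.imwrite("pics/m6.png",np.vstack([cv2.resize(a,(480,300)),cv2.resize(b[120:290,190:450],(480,290))]))
E
```

```text
tool_pos: [535.2, 126.4, 14.8]
ft_force: [-0.5, -0.1, 0.3]
t: 16.23
tool_pos: [537.4, 144.9, 14.7]
ft_force: [0.1, -0.3, 0.0]
disc 0.41 [285.9, 189.0] [543.6089467  168.80750956]
ring_stand 0.49 [323.4, 216.7] [574.71654855 -11.97725616]
```

View pics/m6.png

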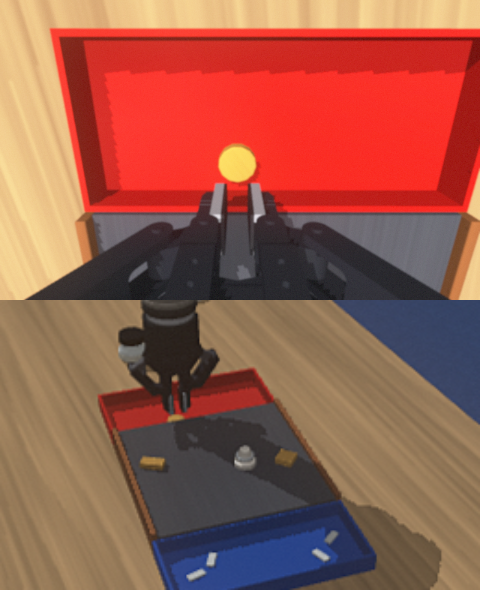

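The disc lies in the red tray at (238,162), and the bar, square and stand have not moved. The square is next.

```bash
python3 -m crank '[[0,0,-40,0,12],[0,50,-60,0,12],[-20,100,-60,0,12],[-70,111,-60,0,12],[-120,111,-60,0,12],[-170,111,-60,0,12],[-203,111,-60,0,12],[-203,111,-40,0,12],[-203,111,-15,0,12],[-203,111,0,0,12],[-203,111,0,0,12]]'| egrep 't:|pos|ft_f'
python3 - <<'E'
from h import *
a=cams.capture("wrist")
for n in ["square","bar"]:
    for q in cams.trace(n,"wrist")[:2]: print(n,q["p"],q["point"])
cv2.imwrite("pics/m7.png",a)
E
```

```text
t: 17.8
tool_pos: [623.3, -68.8, 13.4]
ft_force: [0.0, -0.6, -0.5]
square 0.81 [320.6, 166.4]
```

View pics/m7.png

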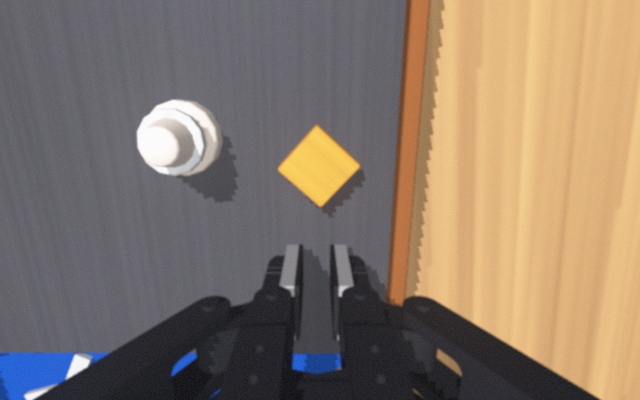

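The fingers are centred on the square's near corner at (320,207), clear of the rim and the stand. Sweeping.

```bash
python3 -m crank '[[10,0,0,0,12],[20,0,0,0,12],[30,0,0,0,12],[40,0,0,0,12],[50,0,0,0,12],[60,0,0,0,12],[70,0,0,0,12],[80,0,0,0,12],[90,0,0,0,12],[100,0,0,0,12],[110,0,0,0,12],[120,0,0,0,12]]'| egrep 'pos|ft_f'; python3 -m crank '[[10,0,0,0,12],[20,0,0,0,12],[30,0,0,0,12],[40,0,0,0,12],[50,0,0,0,12],[60,0,0,0,12],[70,0,0,0,12],[80,0,0,0,12],[85,0,0,0,12],[85,0,0,0,12],[85,0,0,0,12]]'| egrep 't:|pos|ft_f'
python3 - <<'E'
from h import *
a=cams.capture("wrist");b=cams.capture("side")
cv2.imwrite("pics/m8.png",np.vstack([cv2.resize(a,(480,300)),cv2.resize(b[120:290,190:450],(480,290))]))
E
```

```text
tool_pos: [638.3, 51.1, 14.8]
ft_force: [0.2, -1.0, 0.6]
t: 20.82
tool_pos: [648.0, 134.0, 14.8]
ft_force: [0.4, -0.8, 0.3]
```

View pics/m8.png

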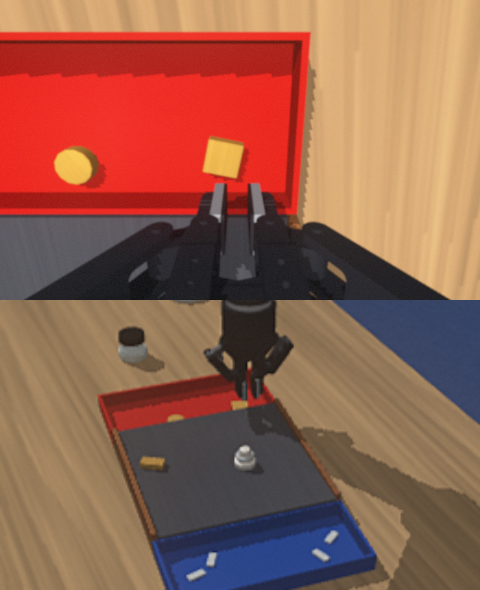

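The disc and square are both in the red tray, at (75,165) and (223,157), and the stand has not moved. The bar is last.

```bash
python3 -m crank '[[0,0,-40,0,12],[-20,-50,-60,0,12],[-60,-100,-60,0,12],[-100,-140,-60,0,12],[-140,-172,-60,0,12],[-158,-172,-60,0,12],[-158,-172,-40,0,12],[-158,-172,-15,0,12],[-158,-172,0,0,12],[-158,-172,0,0,12]]'| egrep 't:|pos|ft_f'
python3 - <<'E'
from h import *
s=arm.read_state();a=cams.capture("wrist")
for q in cams.trace("bar","wrist")[:2]: print(q["p"],q["point"],wray(q["point"],41,s),(np.nonzero(q["pixels"].any(0))[0][[0,-1]]),(np.nonzero(q["pixels"].any(1))[0][[0,-1]]))
E
```

```text
t: 22.18
tool_pos: [458.0, -2.9, 14.0]
ft_force: [0.1, 0.6, 0.1]
0.88 [312.9, 165.7] [462.610159    42.39659107] [270 355] [131 200]
```

```bash
python3 -m crank '[[8,0,0,0,12],[16,0,0,0,12],[24,0,0,0,12],[32,0,0,0,12],[40,0,0,0,12],[48,0,0,0,12],[58,0,0,0,12],[68,0,0,0,12],[78,0,0,0,12],[88,0,0,0,12],[98,0,0,0,12],[98,0,0,0,12]]'| egrep 'pos|ft_f'; python3 -m crank '[[10,0,0,0,12],[20,0,0,0,12],[30,0,0,0,12],[40,0,0,0,12],[50,0,0,0,12],[60,0,0,0,12],[60,0,0,0,12],[60,0,0,0,12]]'| egrep 't:|pos|ft_f'; python3 -m crank '[[0,0,-40,0,12],[-30,0,-80,0,12],[-70,0,-110,0,12],[-70,0,-110,0,12],[-70,0,-110,0,12]]'| egrep 't:|pos|ft_f'
python3 - <<'E'
from h import *
a=cams.capture("wrist");b=cams.capture("side")
cv2.imwrite("pics/m9.png",np.vstack([cv2.resize(a,(480,300)),cv2.resize(b[120:290,190:450],(480,290))]))
E
```

```text
tool_pos: [470.3, 96.2, 14.8]
ft_force: [0.8, 0.0, -0.4]
t: 24.78
tool_pos: [477.0, 153.8, 14.7]
ft_force: [-0.0, 0.2, -0.1]
t: 25.4
tool_pos: [468.6, 84.8, 124.5]
ft_force: [-0.3, 0.3, -0.1]
```

View pics/m9.png

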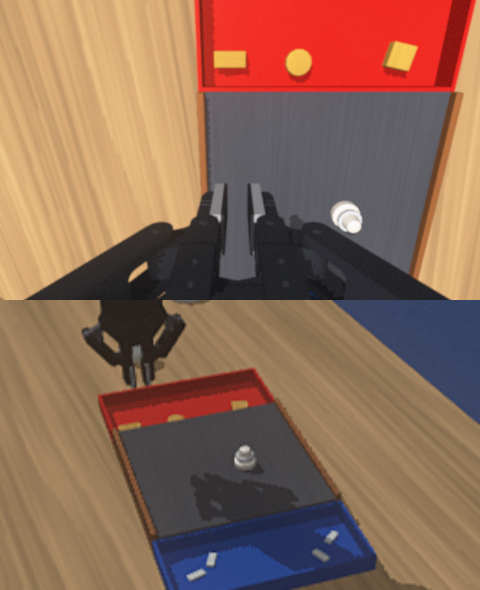

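All three offcuts lie in the red tray: bar (230,60), disc (299,62) and square (401,56). The stand is upright where it was, and the arm is clear.

```bash
python3 -c "
from workcell import job
print(job.hand_in())"
```

```text
the job is handed in; nothing more can be done
None
```

The disc, square and bar were swept into the red tray and the job is handed in; the stand, jar and hammer were not touched, and the arm finished clear at about 25 s.

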